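# Crack open the pearl drying pot and hold it ajar

### The arm

A 6-joint arm with a two-finger parallel gripper is mounted at the origin on the work surface. World frame = base frame: x ahead of the robot, y to its left, z up, the work surface at z = 0. Lengths are in mm, angles in degrees, forces in N, time in s.
With the tool pointing down it reaches from about 300 to 850 mm from the base axis. Payload 4.2 kg.
Tool frame: the origin (TCP) lies at the very end of the fingers, on their centre line; the grasp point (between the pads) lies 19 mm behind it; z points along the fingers, y is the line along which they close (so a half turn about z gives the same grasp; the last joint's range is limited). The gripper opens to 91 mm and grips with 3 to 60 N. Pads are 32 mm wide; open, the fingers measure 118 mm over their backs; the gripper's body (76 mm by 178 mm) begins 60 mm behind the grasp point.
Start: joints at [-71.448, 18.312, 89.639, -0, 72.044, -1.146], TCP at [193.817, -541.367, 213.976] pointing down, gripper open.
Joint ranges: [-177.97, 177.97], [-48.28, 115.42], [12.27, 149.76], [-77.06, 257.06], [2.81, 150.46], [-146.56, 146.56]. Speed limits (degrees/s): [147.25, 147.25, 180, 180, 180, 180].

### API

Orientations are given as [roll, pitch, yaw] about the fixed x, y, z axes, in that order (R = Rz(yaw) Ry(pitch) Rx(roll)).
In Python, from workcell import env, eyes gives the robot as it stands.
- The arm moves only by the tool send_rows, never from a script. Its argument "targets" is text: rows parted by semicolons, each of 7 numbers parted by spaces: the shift along the tool's x, y, z in m, then the turn, a rotation vector about the tool's x, y, z in degrees, then the opening in per cent of the stroke, from 0 (shut) to 100 (fully open). A call has 1 to 12 rows; each row is the pose to reach, as a shift and turn from the pose commanded when the call began, along the tool's axes at that moment; what a row does not reach only later rows make up. A row lasts 1/12 s, in which the tool goes at most 41.7 mm and 7.16 degrees, less where a joint would pass 70% of its speed; a pose out of reach is approached as far as the arm can. A call with a gripper value outside its range is refused whole. The fingers move at their own pace and stop on an object; "grip_force" is the grip in N (left out, the last holds). Time passes only in rows, so rows that repeat a pose let the fingers close. It gives the time, the measured TCP pose, the force, the opening and the grip force at its end, in the units of the state.
- env.state(): the state, without advancing time (a new reading comes with each control period).
- eyes.grab_frame(name): name is "scene" or "top"; returns a dict with "image" (400x640x3 uint8, blue, green, red), "fovy" (degrees; the focal length in pixels is half the picture's height over the tangent of half this angle, whatever the lens; pixels are square), "cx", "cy" (the principal point, pixels), "D" ([k1, k2, p1, p2, k3] as OpenCV has them; the pictures are not rectified), "eye" and "attitude" of the camera in the world. Camera axes: x right, y up, looking along -z (the intrinsics and any distortion apply to the point x, -y, -z); pixel columns grow to the right and rows downward; lengths in mm; the calibration is good to about 2 mm. A picture is of the moment at which its call begins. There is no depth.
- env.job_done(): hands the job in; it is judged then, once.
The state is a dict: "time_s": time; "qpos": joint angles; "qvel": joint speeds; "effort": joint torques, N m; "ee_pos": TCP position; "ee_rot": TCP orientation; "force": force on the tool from outside, world axes, zero at the start; "torque": the same for the moment, N m; "gripper_width": finger opening in mm; "gripper_force": force on a finger pad.
Only numpy, scipy, OpenCV 4.12 (cv2) and the standard library are available. Lean on these libraries where they do the work, as an engineer would, in place of code of your own. Each camera call takes 0.05 s, during which the arm holds its last target. There are 200 camera calls.

### The job

Turn the drying pot's lock collar until its upright lug stands in line with the tongue at the front of the lid. Then pull the lid up by its bar until the sticky seal lets go, without letting it fly wide open, and keep holding it by the bar with the front of the lid raised about 25 mm; finish while still holding it like that, with the collar still in line and the other things on the bench left in place.

Things in the scene. Friction and masses are not known exactly. Their poses are not given: they have to be found in the camera images.
- pot: Drying pot for pearls, bolted to the bench (its place and yaw vary): round aluminium body 140 mm across, rim 74 mm above the bench, on a dark 215 x 170 x 12 mm base plate. Origin: centre of the pot on the bench; z up; -x points to its front (the lid's tongue), +x to the hinge post at its back.
- collar (a joint): Angle of the steel lock collar round the pot's neck (outer radius 80 mm), about the pot's vertical axis, rad, counterclockwise from above positive. 0 = its upright lug stands exactly in line with the lid's front tongue: the gap in the collar's lip is then over the tongue and the lid is free. It starts turned 0.4 to 0.95; stops at -0.4 and 1.1. Stiff friction, about 0.2 N m: it stays where it is left. Beyond about 0.12 rad either side of 0 the lip holds the lid down.
- lug (a point): Centre of the top of the collar's lug, an upright steel fin: 8 mm thick (along the turning direction), 26 mm radially (90 to 116 mm from the pot's axis), top 106 mm above the bench, free to pinch from 66 mm up. Moves with the collar; at collar angle q it is at 103 mm from the pot's axis, in direction (-cos q, -sin q) in the pot's frame. The collar's lip (outer radius 80 mm, top 89 mm above the bench) is inboard of it.
- lid (a joint): Opening angle of the lid, rad: 0 shut, growing as the front rises; stop at 0.40. A clear disc of 120 mm with a steel strap, 0.3 to 0.45 kg, hinged at the back. The seal sticks: the upward pull needed at the bar rises to a sharp peak of about 12 to 15 N within the first 1 to 3 mm, then fades over the next 10 mm of rise to about 3 to 5 N; the lid falls shut if let go. The gap under the tongue tip is about 163 mm x angle (25 mm at 0.16 rad).
- grip_bar: The lid's handle: horizontal round steel bar, 12 mm diameter, 46 mm long along the pot's y (a sleeve that can roll about its own length), between two 8 mm posts at 28 mm either side of its centre. Origin: bar centre, with the lid shut 45 mm to the front (-x) of the pot's axis and 116 mm above the bench; 29 mm above the flat strap below it (strap top 87 mm). It moves with the lid on an arc about the hinge.
- lid_hinge (a point): Midpoint of the lid's hinge axis (parallel to the pot's y): 90 mm behind the pot's axis, 78 mm above the bench.
- tongue_tip (a point): Front tip of the lid's tongue, a 16 mm wide steel tab: with the lid shut 73 mm to the front of the pot's axis and 82 mm above the bench.
- pearl_tray: bystander: white open tray 150 x 200 x 35 mm with pearls, loose; leave it in place
- drill: bystander: bench pearl-drilling machine, 240 x 120 x 112 mm, black motor and brass blocks, fixed; leave it in place
- show_tray: bystander: round dark wooden display tray, 170 mm across, 17 mm high, loose; leave it in place
- glue: bystander: slim white bottle, 44 mm across, 100 mm high, loose; leave it in place
- bead_jar: bystander: glass jar with metal cap, 56 mm across, 65 mm high, loose; leave it in place
- file: bystander: small hand tool lying flat, 170 mm long, loose; leave it in place
- ring_box: bystander: ring box 55 x 55 x 36 mm beside the pot, loose; leave it in place
- bench_block: bystander: steel bench block 70 x 70 x 22 mm beside the pot, loose; leave it in place

How it is judged:
By the outcome, as a careful person would: the job done as asked, in the order asked, and still so for the second after the job is handed in, while the arm keeps its last pose, push and grip.
It also fails if it takes over 45 s, if anything falls off the work surface, if the arm or the gripper's body presses on something with over 40 N, if the wrist force passes 120 N, or if a joint passes its speed limit or range.

## Working session

There is one attempt and no reset: what is moved stays moved. The work goes in short steps, Python scripts to look and compute and a tool call to move; the robot and the scene stay as the last step left them, time stands still between calls to the robot, and variables do not carry over. Pictures are saved under pics/ and viewed, at most 10 in all, crops included, and the job is handed in when it is done.

Besides the shell and the picture viewer there is one more tool, called after "Emit:" as name(argument=value, ...), one argument or row to a line, values as JSON. send_rows: Moves the arm, as the interface text tells. Its arguments: {"type":"object","properties":{"targets":{"type":"string"},"grip_force":{"type":"number"}},"required":["targets"]}

```bash
ls; mkdir -p pics; python3 - <<'E'
from workcell import env, eyes
import cv2
print(env.state())
for n in ("scene","top"):
    f=eyes.grab_frame(n); cv2.imwrite(f"pics/{n}0.png",f["image"]); print({k:v for k,v in f.items() if k!="image"})
E
```

```text
pics
{'time_s': 0.0, 'qpos': array([-7.14458650e+01,  1.83525165e+01,  8.97042869e+01, -7.57579738e-04,
        7.20406101e+01, -1.14702869e+00]), 'qvel': array([ 0.05328784, -0.07147885, -0.02316477, -0.00740693, -0.13324126,
       -0.06217253]), 'effort': array([ 1.39592303e-03, -4.12456834e+01, -2.31975800e+01,  7.30003905e-02,
        4.57438873e-02, -1.51195741e-04]), 'ee_pos': array([ 193.67793136, -540.90243972,  213.12582818]), 'ee_rot': array([-1.79902592e+02, -1.22990819e-03,  1.97013968e+01]), 'force': array([ 0.02102143, -0.75904881,  0.41327746]), 'torque': array([-0.04367989, -0.01078663,  0.01500522]), 'gripper_force': 0.0, 'gripper_width': 91.17381575482368}
{'fovy': 57.12247543567403, 'cx': 319.6843949977174, 'cy': 197.73642572833043, 'D': array([-0.08291735,  0.        ,  0.        ,  0.        ,  0.        ]), 'eye': array([1035.75665211,  460.7737334 ,  890.19664613]), 'attitude': array([ 39.74336678,   0.99520161, 130.25297758])}
{'fovy': 49.49936912524391, 'cx': 318.7937301304279, 'cy': 197.66550024787438, 'D': array([-0.1199581,  0.       ,  0.       ,  0.       ,  0.       ]), 'eye': array([ 447.25713345,   43.03506499, 1337.39452746]), 'attitude': array([  3.43051654,  -0.45470619, -89.42538811])}
```

View pics/scene0.png

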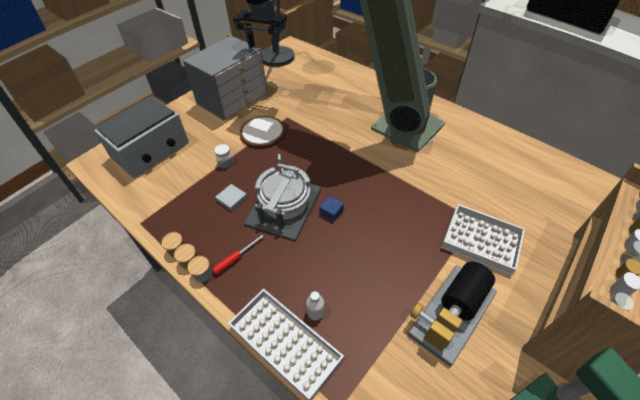

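View pics/top0.png

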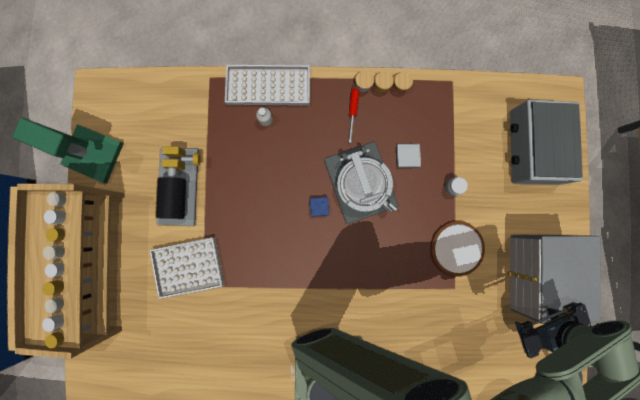

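Scene view: pot at about (282,195), its lug near (280,160). Top view: pot centre near (365,185), hinge at about (355,152), lug near (392,208). I'll enlarge both.

```bash
python3 - <<'E'
import cv2,numpy as np
a=cv2.imread("pics/top0.png")[135:230,315:415]; b=cv2.imread("pics/scene0.png")[145:240,235:335]
cv2.imwrite("pics/crop0.png",np.hstack([cv2.resize(i,(400,380),interpolation=cv2.INTER_CUBIC) for i in (a,b)]))
E
```

```text
(no output)
```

View pics/crop0.png

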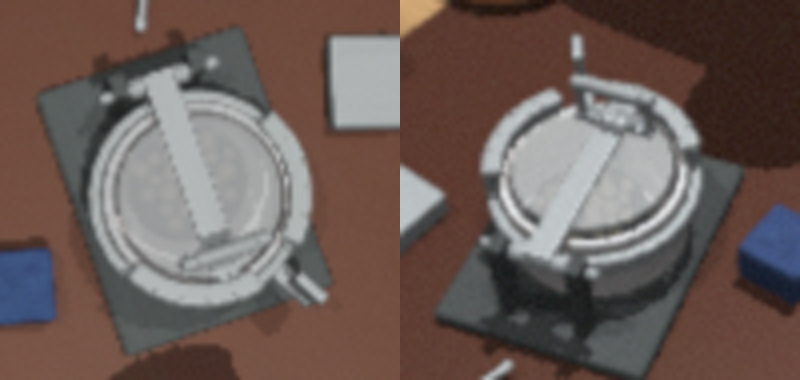

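Crop shows (top, 4x): lip circle centred (200,198), bar (185,268)–(268,238), strap to the hinge at (160,80), lug fin (280,270)–(325,297). Scene crop: bar (578,82)–(655,100), lug top (577,40).

```bash
cat > h.py <<'E'
import numpy as np, cv2
from scipy.spatial.transform import Rotation as R
def cam(f):
    F=200/np.tan(np.radians(f["fovy"]/2)); K=np.array([[F,0,f["cx"]],[0,F,f["cy"]],[0,0,1.]])
    return K,np.array(f["D"]),np.array(f["eye"]),R.from_euler("xyz",f["attitude"],degrees=True).as_matrix()@np.diag([1,-1,-1])
def proj(c,P):
    K,D,e,A=c; return cv2.projectPoints(np.asarray(P,float).reshape(-1,3),cv2.Rodrigues(A.T)[0],-A.T@e,K,D)[0][:,0]
def ray(c,uv,z):
    K,D,e,A=c; n=cv2.undistortPoints(np.array(uv,float).reshape(-1,1,2),K,D)[:,0]
    d=np.c_[n,np.ones(len(n))]@A.T; return e+d*((z-e[2])/d[:,2])[:,None]
def pot(p,pts):   # p: x,y,yaw(rad)
    c,s=np.cos(p[2]),np.sin(p[2]); pts=np.asarray(pts,float).reshape(-1,3)
    return np.c_[p[0]+c*pts[:,0]-s*pts[:,1],p[1]+s*pts[:,0]+c*pts[:,1],pts[:,2]]
def lug(q,z=106,r=103): return [-r*np.cos(q),-r*np.sin(q),z]
E
python3 - <<'E'
from h import *
from workcell import env,eyes
from scipy.optimize import least_squares
T=cam(eyes.grab_frame("top")); S=cam(eyes.grab_frame("scene"))
t=lambda u,v:[315+(u+.5)/4-.5,135+(v+.5)/4-.5]
s=lambda u,v:[235+(u-400+.5)/4-.5,145+(v+.5)/4-.5]
C=ray(T,[t(200,198)],89)[0]; B=ray(T,[t(185,268),t(268,238)],116); H=ray(T,[t(160,80)],87)[0]
L=ray(T,[t(280,270),t(325,297),t(303,285)],106)
E=ray(T,[t(38,95),t(125,352),t(240,28)],12)
print("C",C,"B",B,B.mean(0),"H",H,"L",L);print("plate",E)
SB=ray(S,[s(578,82),s(655,100)],118); SL=ray(S,[s(577,38)],106)
print("scene bar",SB,SB.mean(0),"lug",SL)
d=E[0]-E[1];print("yaw plate",np.degrees(np.arctan2(d[1],d[0])),"bar",np.degrees(np.arctan2(*(B[0]-B[1])[[1,0]]))-90)
d=B.mean(0)-C;print("bar->C",np.degrees(np.arctan2(-d[1],-d[0])),np.hypot(*d[:2]))
Bm=B.mean(0);d=H-Bm;print("H yaw",np.degrees(np.arctan2(d[1],d[0])))
d=L[2]-C;print("lugdir",np.degrees(np.arctan2(-d[1],-d[0])),np.hypot(*d[:2]))
def res(p):
    return np.r_[(proj(T,pot(p,[[0,0,89],[-45,0,116],lug(p[3])]))-np.array([t(200,198),t(227,253),t(304,286)])).ravel(),
     (proj(S,pot(p,[[-45,0,118],lug(p[3])]))-np.array([s(616,91),s(577,38)])).ravel(),
     (np.degrees(p[2])-np.degrees(np.arctan2(*(E[0]-E[1])[[1,0]])))*.3]
r=least_squares(res,[C[0],C[1],.3,.5]);print(r.x,np.degrees(r.x[2:]),r.fun.round(1))
E
```

```text
C [562.85086893 -98.40048161  89.        ] B [[ 510.61614802  -84.88362589  116.        ]
 [ 532.48461411 -143.77473068  116.        ]] [ 521.55038107 -114.32917828  116.        ] H [648.98116957 -69.23291992  87.        ] L [[ 510.39734972 -153.94950835  106.        ]
 [ 491.43053553 -186.32474221  106.        ]
 [ 499.84881885 -170.48866884  106.        ]]
plate [[ 648.23972187   18.10596526   12.        ]
 [ 451.31608189  -50.16292525   12.        ]
 [ 702.67379353 -138.02791168   12.        ]]
scene bar [[ 534.73677254 -138.58118963  118.        ]
 [ 512.28341154  -81.70995869  118.        ]] [ 523.51009204 -110.14557416  118.        ] lug [[ 493.07126626 -182.1349825   106.        ]]
yaw plate 19.1202532472088 bar 20.371841515509672
bar->C 21.090538308036628 44.26571670418474
H yaw 19.488272937194235
lugdir 48.84790497140054 95.7390466451799
[ 5.64275353e+02 -9.76149311e+01  3.44286871e-01  5.14320197e-01] [19.72618464 29.46837663] [-0.3 -0.5 -0.6 -0.1  1.5  0.8 -0.2 -0.7  0.6  1.6  0.2]
```

Emit:
send_rows(
  targets="0.409 -0.243 0.02 0 0 -29.5 60;0.409 -0.243 0.02 0 0 -29.5 60;0.409 -0.243 0.02 0 0 -29.5 60;0.409 -0.243 0.02 0 0 -29.5 60;0.409 -0.243 0.02 0 0 -29.5 60;0.409 -0.243 0.02 0 0 -29.5 60;0.409 -0.243 0.02 0 0 -29.5 60;0.409 -0.243 0.02 0 0 -29.5 60;0.409 -0.243 0.02 0 0 -29.5 60;0.409 -0.243 0.02 0 0 -29.5 60;0.409 -0.243 0.02 0 0 -29.5 60;0.409 -0.243 0.02 0 0 -29.5 60",
  grip_force=25,
)

```text
time_s: 1.2
ee_pos: [499.4, -171.0, 193.6]
ee_rot: [-180.0, -0.1, 49.4]
force: [-0.3, -0.3, -0.0]
gripper_width: 54.7
gripper_force: 0.0
```

Emit:
send_rows(
  targets="0 0 0 0 0 0 60;0 0 0 0 0 0 60;0 0 0 0 0 0 60",
)

```text
time_s: 1.45
ee_pos: [496.3, -175.2, 193.8]
ee_rot: [-180.0, 0.1, 49.2]
force: [-0.5, -0.7, 1.1]
gripper_width: 54.6
gripper_force: 0.0
```

Emit:
send_rows(
  targets="0 0 0.02 0 0 0 60;0 0 0.04 0 0 0 60;0 0 0.06 0 0 0 60;0 0 0.07 0 0 0 60;0 0 0.07 0 0 0 60",
)

```text
time_s: 1.87
ee_pos: [494.7, -175.3, 121.9]
ee_rot: [-179.7, 0.1, 49.1]
force: [-1.2, 1.1, 0.6]
gripper_width: 54.5
gripper_force: 0.0
```

```bash
cat > look.py <<'E'
import sys,cv2,numpy as np
from workcell import env,eyes
a=eyes.grab_frame("top")["image"][120:245,300:430]; b=eyes.grab_frame("scene")["image"][115:240,220:350]
cv2.imwrite(sys.argv[1],np.hstack([cv2.resize(i,(400,384),interpolation=cv2.INTER_CUBIC) for i in (a,b)]))
E
python3 look.py pics/l1.png
```

```text
(no output)
```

View pics/l1.png

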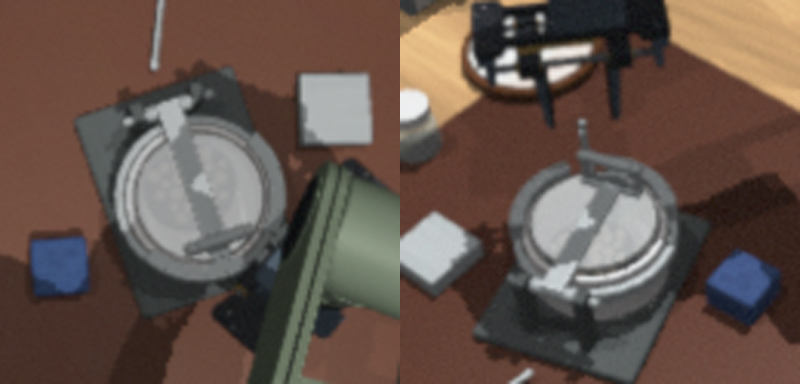

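In the scene crop the lug (583,125) lies midway between the fingertips (548,120) and (615,115). Descend and pinch.

Emit:
send_rows(
  targets="0 0 0.015 0 0 0 60;0 0 0.03 0 0 0 60;0 0 0.042 0 0 0 60;0 0 0.048 0 0 0 60;0 0 0.048 0 0 0 60;0 0 0.048 0 0 0 0;0 0 0.048 0 0 0 0;0 0 0.048 0 0 0 0;0 0 0.048 0 0 0 0;0 0 0.048 0 0 0 0;0 0 0.048 0 0 0 0;0 0 0.048 0 0 0 0",
  grip_force=25,
)

```text
time_s: 2.97
ee_pos: [497.1, -174.8, 76.1]
ee_rot: [180.0, -0.0, 49.2]
force: [1.8, -3.1, -0.1]
gripper_width: 10.8
gripper_force: 1.2
```

```bash
python3 -c "
from workcell import env
print(env.state())"
```

```text
{'time_s': 2.9667, 'qpos': array([-2.06186802e+01,  2.14215833e+01,  1.07111869e+02, -8.22745120e-03,
        5.14448425e+01,  2.01855749e+01]), 'qvel': array([-0.08036427,  0.10136791, -0.38523867, -0.43100571, -0.47200398,
        0.11112862]), 'effort': array([-7.73459760e-05, -3.94998515e+01, -1.85918552e+01,  1.64149906e-01,
        2.39303168e-01, -6.62407183e-03]), 'ee_pos': array([ 497.06019621, -174.77084265,   76.06381469]), 'ee_rot': array([ 1.79977408e+02, -1.44890604e-03,  4.92008719e+01]), 'force': array([ 1.79776787, -3.14738263, -0.06088512]), 'torque': array([-0.41547418, -0.38115071, -0.06467474]), 'gripper_force': 1.20381698012352, 'gripper_width': 10.814510439768489}
```

Emit:
send_rows(
  targets="0 0 0 0 0 0 0;0 0 0 0 0 0 0;0 0 0 0 0 0 0;0 0 0 0 0 0 0",
  grip_force=25,
)

```text
time_s: 3.3
ee_pos: [497.6, -175.2, 76.1]
ee_rot: [179.9, -0.0, 49.2]
force: [2.4, -3.3, -0.5]
gripper_width: 8.2
gripper_force: 25.0
```

Emit:
send_rows(
  targets="0.0001 -0.0045 0 0 0 2.5 0;0.0004 -0.009 0 0 0 5 0;0.0009 -0.0134 0 0 0 7.5 0;0.0016 -0.0179 0 0 0 10 0;0.0016 -0.0179 0 0 0 10 0",
)

```text
time_s: 3.72
ee_pos: [484.8, -161.8, 76.1]
ee_rot: [179.9, -0.0, 39.1]
force: [2.6, -1.7, -1.0]
gripper_width: 8.3
gripper_force: 25.0
```

Emit:
send_rows(
  targets="0.0001 -0.0045 0 0 0 2.5 0;0.0004 -0.009 0 0 0 5 0;0.0009 -0.0134 0 0 0 7.5 0;0.0016 -0.0179 0 0 0 10 0;0.0024 -0.0223 0 0 0 12.5 0;0.0035 -0.0267 0 0 0 15 0;0.0048 -0.031 0 0 0 17.5 0;0.0059 -0.0344 0 0 0 19.5 0;0.0059 -0.0344 0 0 0 19.5 0;0.0059 -0.0344 0 0 0 19.5 0",
)

```text
time_s: 4.55
ee_pos: [468.0, -131.4, 76.1]
ee_rot: [180.0, -0.1, 19.8]
force: [3.7, -0.4, -0.7]
gripper_width: 7.8
gripper_force: 25.0
```

```bash
python3 -c "
from workcell import env
s=env.state();print(s['ee_pos'],s['ee_rot'],s['force'],s['torque'],s['gripper_width'])"; python3 look.py pics/l2.png
```

```text
[ 468.03758606 -131.35171756   76.08689118] [ 1.79986106e+02 -7.79575943e-02  1.97635521e+01] [ 3.69868324 -0.35855356 -0.715669  ] [-0.16782919 -0.60499007 -0.42111973] 7.793792403040715
```

View pics/l2.png

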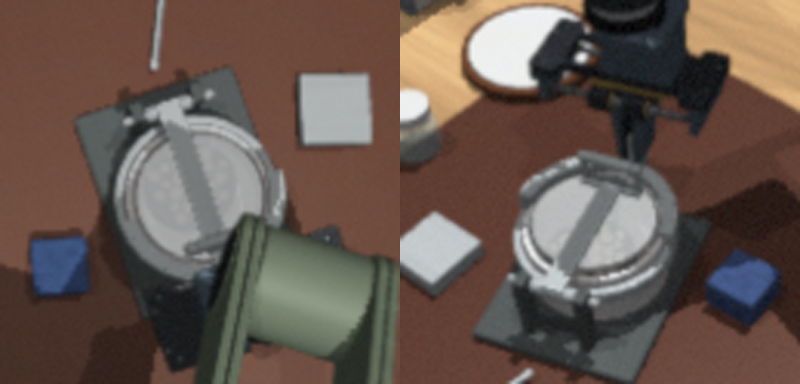

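The collar has turned with the gripper. I'll let go, rise and move aside for a clear look.

Emit:
send_rows(
  targets="0 0 0 0 0 0 40;0 0 0 0 0 0 40;0 0 0 0 0 0 40;0 0 0 0 0 0 40;0 0 -0.02 0 0 0 40;0 0 -0.05 0 0 0 40;0 0 -0.09 0 0 0 40;0 0 -0.12 0 0 0 40;0 0.04 -0.13 0 0 0 40;0 0.08 -0.13 0 0 0 40;0 0.12 -0.13 0 0 0 40;0 0.16 -0.13 0 0 0 40",
)

```text
time_s: 5.65
ee_pos: [521.2, -283.4, 206.5]
ee_rot: [180.0, -0.0, 19.8]
force: [1.2, 1.2, -0.7]
gripper_width: 36.5
gripper_force: 0.0
```

Emit:
send_rows(
  targets="-0.03 0.03 0 0 0 0 40;-0.05 0.05 0 0 0 0 40;-0.05 0.05 0 0 0 0 40",
)

```text
time_s: 5.9
ee_pos: [488.5, -350.6, 205.1]
ee_rot: [180.0, 0.2, 19.4]
force: [-0.1, 0.3, 0.2]
gripper_width: 36.5
gripper_force: 0.0
```

```bash
python3 look.py pics/l3.png
```

```text
(no output)
```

View pics/l3.png

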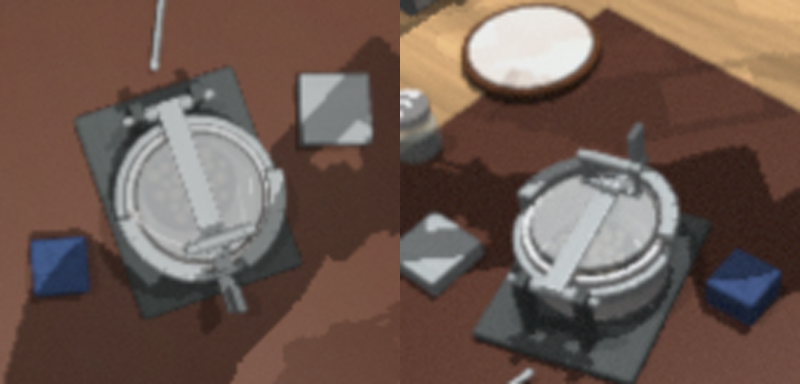

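Top crop: bar (190,250)–(254,230), hinge pins (128,120) and (210,95), lug fin (226,278)–(240,311). Scene crop: lug top (637,128). Compute the residual angle.

```bash
python3 - <<'E'
from h import *
from workcell import env,eyes
from scipy.optimize import least_squares
T=cam(eyes.grab_frame("top")); S=cam(eyes.grab_frame("scene"))
t=lambda u,v:[300+(u+.5)/3.077-.5,120+(v+.5)/3.072-.5]
s=lambda u,v:[220+(u-400+.5)/3.077-.5,115+(v+.5)/3.072-.5]
TP=[[0,0,89],[-45,0,116],[90,0,80]]; TU=[t(200,198),t(222,240),t(169,107)]
# annulus: lip circle extremes in this crop left 113 right 287, top 113 bottom 283
TU[0]=t(200,198)
def res(p):
    return np.r_[(proj(T,pot(p,TP+[lug(p[3],106,90),lug(p[3],106,116)]))-np.array(TU+[t(226,278),t(240,311)])).ravel(),
     (proj(S,pot(p,[[-45,0,118],lug(p[3],106)]))-np.array([s(611,163),s(637,127)])).ravel()]
r=least_squares(res,[564,-98,.34,0]);print(r.x,np.degrees(r.x[2:]),r.fun.round(1))
for n,p in (("fit",r.x),("prev",[564.3,-97.6,.344,0])):
    P=proj(T,pot(p,TP+[lug(p[3],106,90),lug(p[3],106,116)])); print(n,(((P-[300,120]+.5)*[3.077,3.072])).round(0).tolist())
    P=proj(S,pot(p,[[-45,0,118],lug(p[3])]));print(((P-[220,115]+.5)*[3.077,3.072]+[400,0]).round(0).tolist())
E
```

```text
[ 5.66385885e+02 -9.83137222e+01  3.31888730e-01 -2.39414444e-02] [19.01582351 -1.37174372] [-0.1 -1.2 -1.  -0.7 -0.3 -0.3  1.6  2.3 -0.2  0.3 -0.3 -0.7  0.1  1.2]
fit [[200.0, 195.0], [219.0, 238.0], [169.0, 106.0], [231.0, 286.0], [240.0, 312.0]]
[[610.0, 161.0], [638.0, 131.0]]
prev [[200.0, 197.0], [219.0, 240.0], [167.0, 109.0], [234.0, 287.0], [243.0, 313.0]]
[[612.0, 160.0], [636.0, 130.0]]
```

Collar is about -0.02 ± 0.03 rad, in line. Next, above the bar with the fingers turned to close along the pot's x.

Emit:
send_rows(
  targets="0.112 -0.212 0 0 0 -89.8 40;0.112 -0.212 0 0 0 -89.8 40;0.112 -0.212 0 0 0 -89.8 40;0.112 -0.212 0 0 0 -89.8 40;0.112 -0.212 0 0 0 -89.8 40;0.112 -0.212 0 0 0 -89.8 40;0.112 -0.212 0 0 0 -89.8 40;0.112 -0.212 0 0 0 -89.8 40;0.112 -0.212 0 0 0 -89.8 40;0.112 -0.212 0 0 0 -89.8 40;0.112 -0.212 0 0 0 -89.8 40;0.112 -0.212 0 0 0 -89.8 40",
  grip_force=45,
)

```text
time_s: 7.1
ee_pos: [524.8, -106.8, 206.2]
ee_rot: [180.0, -0.0, 106.2]
force: [-0.2, 0.4, -0.4]
gripper_width: 36.7
gripper_force: 0.0
```

Emit:
send_rows(
  targets="0 0 0 0 0 -3.8 40;0 0 0 0 0 -3.8 40;0 0 0 0 0 -3.8 40;0 0 0 0 0 -3.8 40",
)

```text
time_s: 7.43
ee_pos: [524.9, -107.8, 206.1]
ee_rot: [180.0, 0.0, 109.4]
force: [-0.2, 0.1, -0.6]
gripper_width: 36.7
gripper_force: 0.0
```

Emit:
send_rows(
  targets="-0.004 -0.004 0.02 0 0 0 40;-0.004 -0.004 0.04 0 0 0 40;-0.004 -0.004 0.06 0 0 0 40;-0.004 -0.004 0.074 0 0 0 40;-0.004 -0.004 0.074 0 0 0 40;-0.004 -0.004 0.074 0 0 0 40",
)

```text
time_s: 7.93
ee_pos: [522.3, -113.5, 131.7]
ee_rot: [-179.9, -0.0, 109.4]
force: [-0.5, 0.1, -0.6]
gripper_width: 36.5
gripper_force: 0.0
```

```bash
python3 - <<'E'
import cv2,numpy as np
from workcell import eyes
b=eyes.grab_frame("scene")["image"][125:215,235:345]
cv2.imwrite("pics/l4.png",cv2.resize(b,(770,560) if 0 else (733,600),interpolation=cv2.INTER_CUBIC))
E
```

```text
(no output)
```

View pics/l4.png

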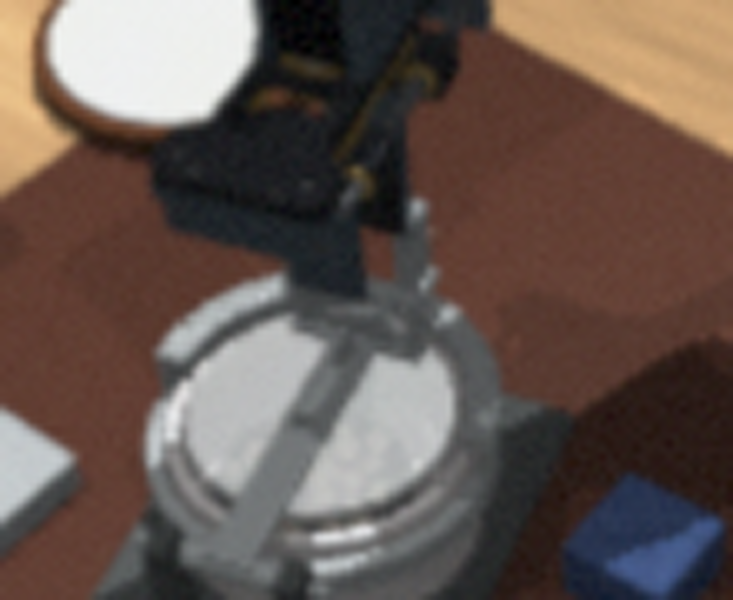

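The rear finger's tip (290–362, 295) hovers just behind the bar (bar right end near (420,345)); front finger is between bar and lug. Descend.

Emit:
send_rows(
  targets="0.001 0 0.008 0 0 0 40;0.001 0 0.014 0 0 0 40;0.001 0 0.014 0 0 0 40",
)

```text
time_s: 8.23
ee_pos: [521.6, -112.6, 117.2]
ee_rot: [-179.9, -0.0, 109.4]
force: [-0.4, 0.4, -0.5]
gripper_width: 36.3
gripper_force: 0.0
```

Emit:
send_rows(
  targets="0 0 0.006 0 0 0 40;0 0 0.012 0 0 0 40;0 0 0.018 0 0 0 40;0 0 0.018 0 0 0 40;0 0 0.018 0 0 0 40",
)

```text
time_s: 8.65
ee_pos: [521.9, -112.8, 99.4]
ee_rot: [-179.9, -0.0, 109.4]
force: [-0.4, -0.1, 0.3]
gripper_width: 36.7
gripper_force: 0.0
```

Free of contact. Close on the bar.

Emit:
send_rows(
  targets="0 0 0.001 0 0 0 0;0 0 0.001 0 0 0 0;0 0 0.001 0 0 0 0;0 0 0.001 0 0 0 0;0 0 0.001 0 0 0 0;0 0 0.001 0 0 0 0;0 0 0.001 0 0 0 0;0 0 0.001 0 0 0 0;0 0 0.001 0 0 0 0;0 0 0.001 0 0 0 0",
  grip_force=45,
)

```text
time_s: 9.48
ee_pos: [524.1, -112.3, 99.4]
ee_rot: [179.8, 0.0, 109.4]
force: [5.1, 2.6, -1.7]
gripper_width: 11.0
gripper_force: 45.0
```

Emit:
send_rows(
  targets="0 0.002 0 0 0 0 0;0 0.002 0 0 0 0 0;0 0.002 -0.001 0 0 0 0;0 0.0025 -0.002 0 0 0 0;0 0.003 -0.003 0 0 0 0;0 0.003 -0.004 0 0 0 0;0 0.003 -0.004 0 0 0 0",
)

```text
time_s: 10.07
ee_pos: [524.6, -112.0, 101.7]
ee_rot: [-179.9, -0.0, 109.4]
force: [3.4, -2.2, -13.2]
gripper_width: 11.2
gripper_force: 45.0
```

Emit:
send_rows(
  targets="0 0 -0.0005 0 0 0 0;0 0 -0.001 0 0 0 0;0 0 -0.0015 0 0 0 0;0 0.0005 -0.002 0 0 0 0;0 0.0005 -0.0025 0 0 0 0;0 0.0005 -0.003 0 0 0 0;0 0.0005 -0.003 0 0 0 0",
)

```text
time_s: 10.65
ee_pos: [526.2, -111.5, 106.8]
ee_rot: [179.9, 0.0, 109.4]
force: [3.0, 0.0, -4.8]
gripper_width: 11.0
gripper_force: 45.0
```

Emit:
send_rows(
  targets="0 0.0005 -0.001 0 0 0 0;0 0.0012 -0.002 0 0 0 0;0 0.002 -0.003 0 0 0 0;0 0.0025 -0.004 0 0 0 0;0 0.003 -0.005 0 0 0 0;0 0.0035 -0.006 0 0 0 0;0 0.004 -0.007 0 0 0 0;0 0.0045 -0.008 0 0 0 0;0 0.005 -0.009 0 0 0 0;0 0.0055 -0.01 0 0 0 0;0 0.006 -0.011 0 0 0 0;0 0.006 -0.011 0 0 0 0",
)

```text
time_s: 11.65
ee_pos: [530.1, -110.1, 117.2]
ee_rot: [-179.9, -0.0, 109.5]
force: [-2.9, -4.5, -1.6]
gripper_width: 10.9
gripper_force: 45.0
```

```bash
python3 - <<'E'
import cv2
from workcell import eyes
b=eyes.grab_frame("scene")["image"][125:215,235:345]
cv2.imwrite("pics/l5.png",cv2.resize(b,(733,600),interpolation=cv2.INTER_CUBIC))
E
```

```text
(no output)
```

View pics/l5.png

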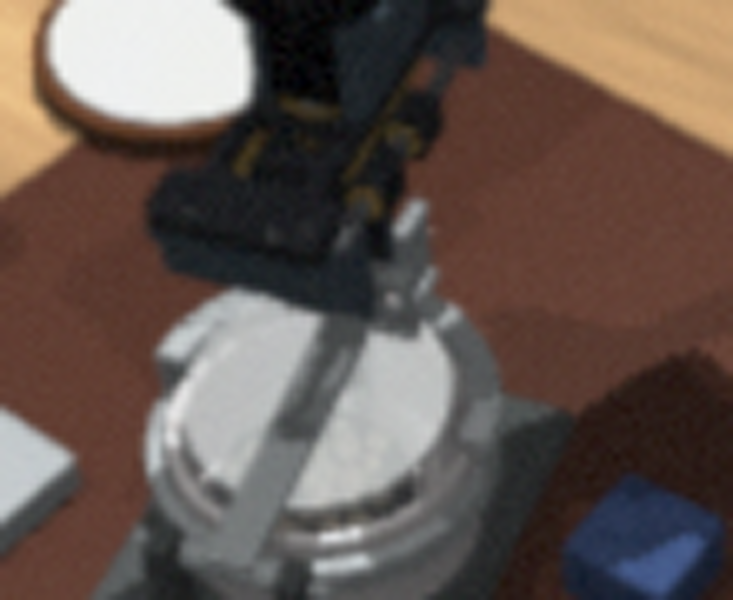

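Lid is up with the bar still gripped (right post end now about (400,320)). A final trim of +2.5 mm up, easing the sideways push.

Emit:
send_rows(
  targets="0.0005 -0.0007 -0.001 0 0 0 0;0.001 -0.001 -0.002 0 0 0 0;0.001 -0.001 -0.0025 0 0 0 0;0.001 -0.001 -0.0025 0 0 0 0;0.001 -0.001 -0.0025 0 0 0 0;0.001 -0.001 -0.0025 0 0 0 0",
)

```text
time_s: 12.2
ee_pos: [531.3, -109.6, 120.2]
ee_rot: [179.8, 0.1, 109.4]
force: [1.4, -5.8, -4.1]
gripper_width: 10.7
gripper_force: 45.0
```

```bash
python3 - <<'E'
from h import *
from workcell import env,eyes
f=eyes.grab_frame("scene");S=cam(f);b=f["image"][125:215,235:345]
im=cv2.resize(b,(733,600),interpolation=cv2.INTER_CUBIC)
p=[565.5,-98,.338]
for th,col in((0,(0,0,255)),(.155,(0,255,0))):
    c,s=np.cos(th),np.sin(th)
    for x,y,z in((-45,-28,116),(-45,-28,122),(-73,0,82)):
        dx,dz=x-90,z-78
        q=proj(S,pot(p,[[90+dx*c+dz*s,y,78+dz*c-dx*s]]))[0]
        uv=((q-[235,125]+.5)*6.665).astype(int); print(th,uv,x); cv2.circle(im,tuple(map(int,uv)),3,col,-1)
for z in(106,):
    uv=((proj(S,pot(p,[lug(0)]))[0]-[235,125]+.5)*6.665).astype(int);print("lug",uv);cv2.circle(im,tuple(map(int,uv)),3,(255,0,0),-1)
cv2.imwrite("pics/l6.png",im);s=env.state();print(s["ee_pos"],s["force"],s["gripper_width"])
E
```

```text
0 [300 270] -45
0 [299 260] -45
0 [388 296] -73
0.155 [288 248] -45
0.155 [286 240] -45
0.155 [382 261] -73
lug [410 215]
[ 531.37670158 -109.56738236  120.22452278] [ 1.84916684 -5.22126673 -1.9611381 ] 10.97904569356299
```

View pics/l6.png

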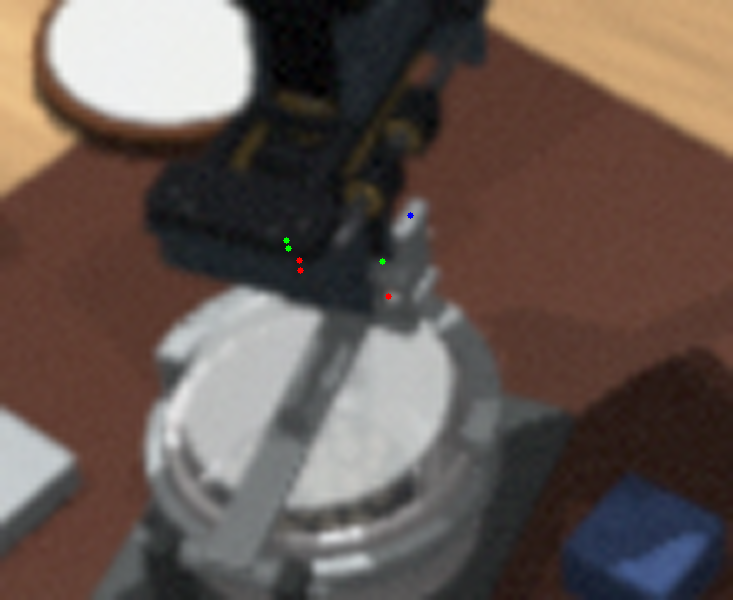

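Blue lug dot sits on the lug's top, so the collar is still in line. I used the hidden post for the lid check, so I'll do one last look with the visible one.

```bash
python3 - <<'E'
from h import *
from workcell import env,eyes
f=eyes.grab_frame("scene");S=cam(f);b=f["image"][150:185,270:320]
k=16;im=cv2.resize(b,None,fx=k,fy=k,interpolation=cv2.INTER_CUBIC)
p=[565.5,-98,.338]
for th,col in((0,(0,0,255)),(.08,(0,255,255)),(.155,(0,255,0))):
    c,s=np.cos(th),np.sin(th)
    for x,y,z in((-45,28,88),(-45,28,122)):
        dx,dz=x-90,z-78
        q=proj(S,pot(p,[[90+dx*c+dz*s,y,78+dz*c-dx*s]]))[0]
        uv=((q-[270,150]+.5)*k).astype(int); print(th,z,uv); cv2.circle(im,tuple(map(int,uv)),3,col,-1)
cv2.imwrite("pics/l7.png",im)
E
```

```text
0 88 [447 426]
0 122 [435 299]
0.08 88 [441 391]
0.08 122 [423 272]
0.155 88 [433 361]
0.155 122 [409 251]
```

View pics/l7.png

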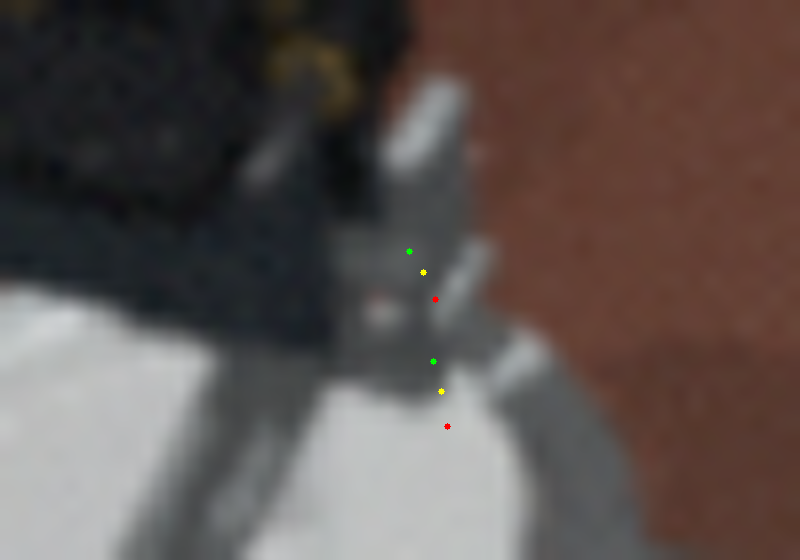

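```bash
python3 - <<'E'
import cv2,numpy as np
from workcell import env,eyes
a=cv2.cvtColor(cv2.imread("pics/l4.png"),6); a=cv2.resize(a,(110,90),interpolation=cv2.INTER_AREA)
b=cv2.cvtColor(eyes.grab_frame("scene")["image"][125:215,235:345],6)
for n,i in(("shut",a),("now",b)):
    print(n,"cols 54..66, rows 40..58"); print(i[40:59,54:67])
E
```

```text
shut cols 54..66, rows 40..58
[[ 44  62  66  66  66  70  70  71  71  82 111 101  79]
 [ 42  67  72  69  68  72  71  72  78 102 120 100  78]
 [ 45  73  83  82  80  75  73  73  87 129 114  85  74]
 [ 43  73  87  89  86  84  79  78  87 111  95  78  72]
 [ 49  68  81  86  84  84  86  87  85  89  86  82  78]
 [ 74  82  82  84  80  77  82  84  81  78  83  91  99]
 [ 99  99  93  86  82  76  82  76  75  80  85  99 138]
 [ 86  87  82  86  93  89  81  75  72  75  86 105 150]
 [ 72  73  74  80  94 105  95  78  71  71  83 113 123]
 [ 71  72  73  76  85  99  97  80  74  74  77  90  90]
 [ 84  77  74  71  75  84  83  76  71  77  80  77  77]
 [ 90  87  84  81  79  83  81  74  74  80  91  85  78]
 [ 90  93  96  92  90  90  84  77  78  93 126 112  91]
 [ 89 105 143 145 128 113 100  91  98 132 162 143 114]
 [ 94 131 172 181 174 168 160 145 138 167 182 173 145]
 [108 153 182 188 189 188 187 181 176 183 189 186 170]
 [134 169 185 189 191 190 190 189 189 190 190 189 180]
 [158 180 187 190 189 190 189 191 190 188 188 189 184]
 [171 183 189 191 189 189 189 189 190 189 188 187 187]]
now cols 54..66, rows 40
[... 350 characters left out ...]
73  74  68  67  70  77  86  87  92 106]
 [ 58  56  65  69  71  73  71  72  76  97  99 100 144]
 [ 70  72  85  84  86  81  79  73  91 153 140 133 156]
 [ 84 128 155 148 121 102  89  92 121 173 173 142 123]
 [101 161 186 184 173 167 146 147 170 188 185 147  99]
 [134 175 190 192 191 189 181 182 190 192 192 177 133]
 [159 181 192 194 193 195 192 192 188 194 192 189 164]
 [172 184 193 193 192 193 193 192 191 192 190 191 184]
 [177 183 191 191 192 194 192 192 193 194 192 189 189]
 [173 183 189 191 192 192 191 191 190 194 192 191 188]
 [173 183 189 190 192 191 193 193 194 191 193 192 187]
 [174 183 190 193 193 192 192 194 192 192 188 192 185]
 [183 185 189 191 192 193 192 191 191 192 191 191 189]]
```

The foot edge has risen 4.0 px against a predicted 4.06 px at 0.155 rad, so there was no slip. Handing in.

```bash
python3 -c "
from workcell import env
s=env.state();print(s['time_s'],s['ee_pos'],s['force']);print(env.job_done())"
```

```text
12.35 [ 531.35130919 -109.58201772  120.22638799] [ 1.01663965 -5.45809273 -3.2656956 ]
the job is handed in; nothing more can be done
None
```

I handed the job in at 12.35 s, with no verdict returned: the collar is in line with the tongue (about -0.02 ± 0.03 rad), the seal has let go, and the arm is still holding the lid by its bar with the front raised about 25 mm; nothing else was touched as far as I could see.

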